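# Fit a hammer-head book stop to a slotted display rail

### The arm

A 6-joint arm with a two-finger parallel gripper is mounted at the origin on a cart in front of the work surface, level with it; the furniture and walls round the work are solid. World frame = base frame: x ahead of the robot, y to its left, z up, the work surface at z = 0. Lengths are in m, angles in rad, forces in N, time in s.
With the tool pointing down it reaches from about 0.325 to 1 m from the base axis. Payload 5.1 kg.
Tool frame: the origin (TCP) lies midway between the tips of the shut fingers; the grasp point (between the pads) lies tcp_to_grasp behind it (tcp_to_grasp is the distance from the TCP to the grasp point, in m); z points along the fingers, y is the line along which they close (so a half turn about z gives the same grasp; the last joint's range is limited). The gripper opens to 85 mm and grips with 20 to 120 N. Pads are 22 mm wide; open, the fingers measure 114 mm over their backs; the gripper's body (76 mm by 85 mm) begins 54 mm behind the grasp point. The pads swing forward as they close: fully open they stand 13 mm farther back than shut.
Start: joints at [-0.083, 0.124, 1.65, -0, 1.367, -0.083], TCP at [0.65, -0, 0.231] pointing down, gripper open.
Joint ranges: [-2.61, 2.61], [-1.02, 2.33], [0.03, 2.71], [-1.35, 4.49], [0.32, 2.68], [-2.91, 2.91]. Speed limits (rad/s): [2.57, 2.57, 3.14, 3.14, 3.14, 3.14].

### API

Orientations are given as a unit quaternion [x, y, z, w].
In Python, from bench import get_obs, read_camera, sign_off, tcp_to_grasp gives the robot as it stands. The module is installed in compiled form; this text tells all that it offers.
- The arm moves only by the shell command python3 -m crank 'ROWS'. ROWS is JSON, a list of rows, each a list of 7 numbers: the shift along the tool's x, y, z in m, then the turn, a rotation vector about the tool's x, y, z in rad, then the opening, from 0 (shut) to 1 (fully open). In form: [[dx, dy, dz, rx, ry, rz, claw], ...]. A call has 1 to 5 rows; each row shifts and turns the commanded pose from where the row before left it, along the tool's axes as they then stand; what a row does not reach is not made up. A row lasts 1/8 s, in which the tool goes at most 62.5 mm and 10.7 degrees, less where a joint would pass 70% of its speed; a pose out of reach is approached as far as the arm can. A call with a gripper value outside its range is refused whole. The fingers move at their own pace and stop on an object; the grip force is fixed at half the most. Time passes only in rows, so rows that do not move let the fingers close. It gives the time, the measured TCP pose, the force, the opening and the grip force at its end, in the units of the state.
- get_obs(): the state, without advancing time (a new reading comes with each control period).
- read_camera(name): name is "scene" or "side" or "wrist"; returns a dict with "pixels" (400x640x3 uint8, red, green, blue), "K" (3x3 intrinsics, pixels), "R" (3x3) and "t" (3): a world point X has camera coordinates R X + t; the wrist camera has in their place "hand_eye" (4x4, takes a point from camera to tool coordinates, whose origin is the TCP and whose axes are the flange's). Camera axes: x right, y down, z forward; pixel columns grow to the right and rows downward; lengths in m; the calibration is good to about 2 mm. A picture is of the moment at which its call begins: read the wrist's pose just before it. There is no depth.
- sign_off(): hands the job in; it is judged then, once.
The state is a dict: "clock": time; "joint_pos": joint angles; "qvel": joint speeds; "effort": joint torques, N m; "position": TCP position; "eef_rot": TCP orientation; "force": force on the tool from outside, world axes, zero at the start; "moment": the same for the moment, N m; "width": finger opening in m; "grasp_force": force on a finger pad.
Only numpy, scipy, OpenCV 4.12 (cv2) and the standard library are available. Lean on these libraries where they do the work, as an engineer would, in place of code of your own. Each camera call takes 0.05 s, during which the arm holds its last target. There are 200 camera calls.

### The job

Fit the red-handled book stop to the slotted rail: lower its hammer head into the slot at the red marks, press it down against the spring until the collar is home on the lips and, keeping it down, turn it a quarter turn, then let it come up so that the head catches under the lips. Then slide it to the grey book support, push the orange buffer well in with it (more than half of its travel) and let go. Be gentle with the rail, push on it only with the stop, and leave the things round about where they are.

Things in the scene. Friction and masses are not known exactly. Their poses are not given: they have to be found in the camera images.
- rail: Slotted aluminium rail fixed to the table, 300 mm long (its x), 50 wide (y), 34 high. Origin: centre of its underside; z up. A slot 18 wide runs along its middle (y = 0) between two lips, tops at z = 34 mm, undersides at z = 28; the channel inside is 38 wide. A grey book support is clamped across it on its +x half (see buffer).
- rail_entry (a point): Point in the slot between the two painted red marks, at lip-top height: x = -75, y = 0, z = 34 mm in the rail's frame, axes as the rail's. The stop goes in here, head along the slot. Within 25 mm along the slot will do.
- strip (a joint): How far the sprung steel strip on the channel floor is pressed down, in m: 0 up (its top at z = 23 mm in the rail's frame), 0.0095 fully down. It pushes up with about 2.3 N at 0 and 0.45 N more per mm.
- stop_handle (a point): Centre of the red flat handle of the book stop (about 120 g, 69 mm high): 10 thick (x), 28 wide (y), 44 high. Below this point: underside of the round black collar (40 diameter, 8 thick) at 28 mm; neck, 13 diameter; steel hammer head 34 long (x), 15 wide (y), from 39 to 47 mm below. So the handle is thin along the head's length. A quarter turn either way will do.
- stop: The same book stop; origin under the middle of its head, 47 mm below the handle's centre. Pressed home (collar on the lips) its origin is 15 mm above the rail's underside and the strip pushes up with about 6 N. Caught (head across, held up under the lips by the strip) it is at 20 mm. Sliding it when caught takes about 2.5 to 5 N.
- block: Wooden block, 70 x 56 x 30 mm high, fixed to the table; origin under its centre. In a slot 39 x 20 mm along its x, 21 deep, the stop's head hangs loosely with the collar on the block's top. The stop stands upright in it, axes along the block's within a few degrees.
- buffer (a joint): How far the orange buffer plate is pushed in along rail +x, in m: 0 out, 0.010 in and solid. It resists with about 6 N and stays where pushed. It is 40 mm wide, 3 to 15 mm above the lip tops, in front of the fixed support (20 high). Where the support is clamped varies and is not measured: the buffer's free face is anywhere from x = 20 to 75 mm in the rail's frame. Feel for it.
- label_roll: Bystander: upright roll of labels, 68 across, 40 high; origin under its centre.
- stapler: Bystander: red stapler, 150 long, 52 high; origin under its centre.
- glue_stick: Bystander: glue stick lying down, 98 long, 30 thick; origin under its centre.
There are look-alikes about, which are no part of the job. Of the things like the stop, leave any that is purple; of the rest the larger one is meant.

How it is judged:
On the way, in this order (a step that is already met when the one before it is completed fails the run):
1. the stop is pressed home in the slot beside the red marks (within 25 mm along the rail) with its head along the slot (angle between the x axis of stop_handle and the x axis of rail, either way round below 0.4 rad and z of stop_handle in the frame of rail below 0.0645 m and y of stop_handle in the frame of rail between -0.006 and 0.006 m and x of stop_handle in the frame of rail between -0.1 and -0.05 m), for 0.1 s.
2. the head is turned across, under the lips (angle between the x axis of stop_handle and the y axis of rail, either way round below 0.2 rad and y of stop_handle in the frame of rail between -0.006 and 0.006 m and x of stop_handle in the frame of rail between -0.14 and 0.14 m and angle between stop_handle's own z axis and vertical below 0.12 rad and z of stop_handle in the frame of rail below 0.0695 m), for 0.2 s.
3. the caught stop has pushed the buffer in (all of step 2 and value of joint buffer above 0.005 m), for 0.2 s.
At the end, for the whole second after the job is handed in: The stop stands upright (within 0.12 rad) in the rail's slot (within 6 mm of its middle line), head square across the slot within 0.2 rad and held up under the lips (handle centre 65.5 to 69.5 mm above the rail's underside), the buffer is pushed in more than 5 mm, and all is at rest and let go (all of step 3 and z of stop_handle in the frame of rail above 0.0655 m and linear speed of stop below 0.01 m/s); the robot touches nothing.
It fails at once if more than 30 N on the rail or what it carries (contact force between anything else and rail above 30 N).
It fails at once if the gripper's fingers push on the rail, support or buffer (over 5 N) (contact force between the fingers and rail above 5 N).
It fails at once if a bystander is moved by more than 30 mm (distance of any of label_roll, stapler, glue_stick from where it was at the start of the episode above 0.03 m).
It also fails if it takes over 64 s, if anything falls off the work surface, if the arm or the gripper's body presses on something with over 40 N, if the wrist force passes 120 N, or if a joint passes its speed limit or range.

## Working session

There is one attempt and no reset: what is moved stays moved. The work goes in short steps, Python scripts to look and compute and a shell command to move; the robot and the scene stay as the last step left them, time stands still between calls to the robot, and variables do not carry over. Pictures are saved under pics/ and viewed, at most 12 in all, crops included, and the job is handed in when it is done.

```bash
mkdir -p pics
python3 - <<'E'
from bench import *
import cv2,numpy as np
print(get_obs(), tcp_to_grasp)
for n in ["scene","side"]:
    c=read_camera(n); cv2.imwrite(f"pics/{n}0.png",c["pixels"][:,:,::-1]); print(n,c["K"],c["R"],c["t"])
E
```

```text
{'clock': 0.0, 'joint_pos': array([-8.26062485e-02,  1.24503133e-01,  1.65166063e+00, -2.45005059e-06,
        1.36746658e+00, -8.26439121e-02]), 'qvel': array([ 0.00130288, -0.00016604, -0.0001595 , -0.00062973,  0.00010824,
        0.00103846]), 'effort': array([ 3.96925461e-04, -4.23608243e+01, -3.65454090e+01,  2.94756808e-05,
        6.89593100e-03,  2.82237529e-06]), 'position': array([6.49404045e-01, 1.55493562e-05, 2.30062181e-01]), 'eef_rot': array([ 7.07092922e-01,  7.07119906e-01, -6.59429572e-04, -7.76654701e-04]), 'force': array([-0.35529503,  0.65603386,  0.28730912]), 'moment': array([-0.01502217, -0.00610105, -0.02546339]), 'grasp_force': 0.0, 'width': 0.08551153954152846} 0.0187
scene [[440.55611825   0.         323.29018256]
 [  0.         440.55611825 195.22404971]
 [  0.           0.           1.        ]] [[-0.76107518 -0.64859671  0.00932103]
 [-0.2638992   0.29647355 -0.91785655]
 [ 0.5925553  -0.70101765 -0.39680281]] [0.5860059  0.12119865 0.76486584]
side [[448.9462272    0.         324.47557321]
 [  0.         448.9462272  201.67664531]
 [  0.           0.           1.        ]] [[ 0.99829647 -0.05692884 -0.01277782]
 [-0.03664975 -0.44145566 -0.89653427]
 [ 0.04539781  0.8954753  -0.44279006]] [-0.49456793  0.19552185  0.69106292]
```

View pics/scene0.png

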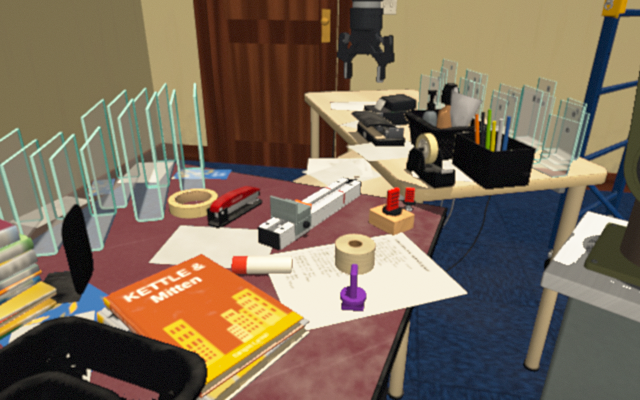

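View pics/side0.png

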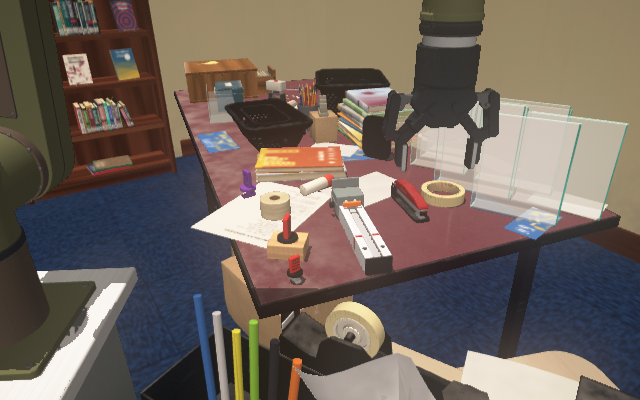

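Candidates for the stop:
- Red one standing in the block: scene (393,200), side (287,228).
- Small red one beside it: scene (409,195), side (294,267).
- Purple one: scene (352,290), side (248,182), to be left alone.

The larger red one, in the block, fits the description. I'll check it in a close crop.

Run:
```python
import cv2,numpy as np
a=cv2.imread("pics/side0.png")[170:290,225:405]; b=cv2.imread("pics/scene0.png")[165:255,250:430]
a=cv2.resize(a,(720,480)[:2],interpolation=cv2.INTER_CUBIC)[:, :]
b=cv2.resize(b,(720,360),interpolation=cv2.INTER_CUBIC)
v=np.vstack([a,b]); v=cv2.resize(v,None,fx=.71,fy=.71)
cv2.imwrite("pics/crop1.png",v); print(v.shape)
```

```text
(596, 511, 3)
```

View pics/crop1.png

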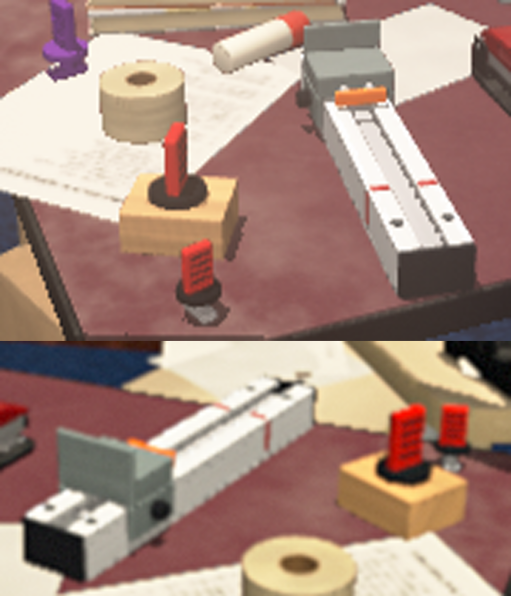

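The crop shows the larger red stop in the block, handle centre at side (287,226) and scene (394,199). The smaller one lies free behind it. The rail has red marks at side (359,236)/(376,234), and its orange buffer is at side (352,204).

```bash
cat > h.py <<'E'
from bench import *
import cv2,numpy as np
from scipy.spatial.transform import Rotation as Ro
def cam(n):
    o=get_obs(); c=read_camera(n)
    if n=="wrist":
        T=np.eye(4);T[:3,:3]=Ro.from_quat(o["eef_rot"]).as_matrix();T[:3,3]=o["position"]
        M=np.linalg.inv(T@c["hand_eye"]); c["R"]=M[:3,:3];c["t"]=M[:3,3]
    c["C"]=-c["R"].T@c["t"]; return c
def ray(c,p):
    d=c["R"].T@np.linalg.inv(c["K"])@np.array([p[0],p[1],1.]); return c["C"],d/np.linalg.norm(d)
def onz(c,p,z):
    C,d=ray(c,p); return C+d*(z-C[2])/d[2]
def tri(c1,p1,c2,p2):
    C,d=ray(c1,p1);D,e=ray(c2,p2)
    s=np.linalg.lstsq(np.c_[d,-e],D-C,rcond=None)[0]; A=C+s[0]*d;B=D+s[1]*e
    return (A+B)/2,np.linalg.norm(A-B)
def proj(c,X):
    q=c["K"]@(c["R"]@np.asarray(X)+c["t"]); return q[:2]/q[2]
def red(c,roi=None):
    h=cv2.cvtColor(c["pixels"],cv2.COLOR_RGB2HSV); m=((h[...,0]<6)|(h[...,0]>174))&(h[...,1]>170)&(h[...,2]>90)
    return m.astype(np.uint8)
E
python3 - <<'E'
from h import *
np.set_printoptions(precision=4,suppress=True)
s=cam("side");c=cam("scene");w=cam("wrist")
print(tri(s,(287,225.8),c,(393.7,199)))
for p in [(358.8,235.8),(375.7,234.1),(351.8,204),(225+402/2.84,170+262/2.84),(225+473/2.84,170+248/2.84)]: print(onz(s,p,.034))
for p in [(287,245)]: print("block",onz(s,p,.03))
cv2.imwrite("pics/w0.png",w["pixels"][:,:,::-1]); print(w["hand_eye"],w["K"][0,0],w["C"])
E
```

```text
(array([0.4343, 0.1822, 0.0588]), np.float64(0.00321285231418294))
[0.572  0.1781 0.034 ]
[0.6052 0.1819 0.034 ]
[0.5738 0.3147 0.034 ]
[0.5741 0.0876 0.034 ]
[0.6203 0.0996 0.034 ]
block [0.4346 0.1618 0.03  ]
[[-0.     -0.9581 -0.2865  0.0735]
 [ 1.      0.0003 -0.0013  0.0007]
 [ 0.0013 -0.2865  0.9581 -0.1436]
 [ 0.      0.      0.      1.    ]] 339.41275985229544 [0.6505 0.0735 0.3742]
```

View pics/w0.png

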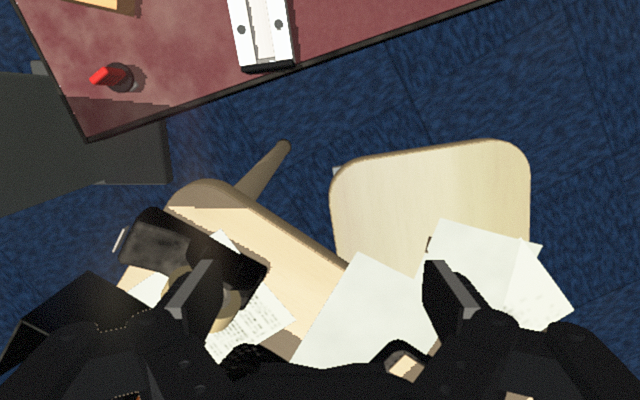

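The wrist view shows the table edge with the small look-alike at (115,77) and the rail's near end at (265,40). Image up is world +y. I'll go between stop and rail.

```bash
python3 -m crank '[[0.04,-0.035,0,0,0,0,1],[0.04,-0.035,0,0,0,0,1],[0.04,-0.035,0,0,0,0,1],[0.03,-0.035,0,0,0,0,1],[0,0,0,0,0,0,1]]'
python3 - <<'E'
from h import *
w=cam("wrist");cv2.imwrite("pics/w1.png",w["pixels"][:,:,::-1])
np.savez("w1.npz",**w)
E
```

```text
clock: 0.88
position: [0.5082, 0.1516, 0.2313]
eef_rot: [0.706, 0.708, 0.0, -0.0]
force: [-0.1, 0.3, 0.1]
width: 0.0854
grasp_force: 0.0
```

View pics/w1.png

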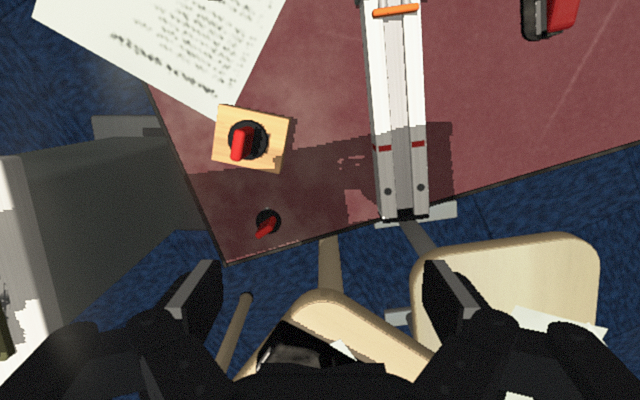

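The block is at about (252,138) with the stop's handle at (242,143) on it. The red marks are at (384,148)/(419,144), and the orange buffer is at (397,11).

Run:
```python
from h import *
np.set_printoptions(precision=4,suppress=True)
w=dict(np.load("w1.npz"));h=cv2.cvtColor(w["pixels"],cv2.COLOR_RGB2HSV)
# block top
m=np.zeros((400,640),np.uint8); r=(slice(95,185),slice(200,305))
m[r]=((h[...,0]>8)&(h[...,0]<25)&(h[...,1]>80)&(h[...,2]>170))[r]
k=max(cv2.findContours(m,0,2)[0],key=cv2.contourArea)
P=np.array([onz(w,p[0],.03)[:2] for p in cv2.convexHull(k)]).astype(np.float32)
R=cv2.minAreaRect(P);print("block",R)
rm=red(w)
n,l,st,ce=cv2.connectedComponentsWithStats(rm)
for i in range(1,n):
    if st[i,4]>15: 
        print(st[i],ce[i],onz(w,ce[i],.034)[:2])
        if abs(ce[i][0]-242)<12 and abs(ce[i][1]-143)<12:
            k=max(cv2.findContours((l==i).astype(np.uint8),0,2)[0],key=cv2.contourArea); print("handle px",cv2.minAreaRect(k)); 
            top=onz(w,(ce[i][0],ce[i][1]),.06);print("handle~",top)
# rail edges rows
for row in range(40,210,20):
    g=((h[row,:,1]<40)&(h[row,:,2]>110)); x=np.where(g[355:440])[0]+355
    print(row,x.min(),x.max(),onz(w,(x.min(),row),.034)[:2],onz(w,(x.max(),row),.034)[:2])
# collar
d=np.zeros((400,640),np.uint8);d[115:165,220:275]=(h[115:165,220:275,2]<60)
k=max(cv2.findContours(d,0,2)[0],key=cv2.contourArea);e=cv2.minEnclosingCircle(k);print(e,onz(w,e[0],.036))
print(w["C"])
```

```text
block ((0.43474772572517395, 0.1863735169172287), (0.057154931128025055, 0.07110945135354996), 77.93109893798828)
[547   0  33  32 698] [561.7436  15.0229] [0.7237 0.2989]
[231 127  21  34 396] [238.2828 142.8308] [0.4248 0.1835]
handle px ((238.21267700195312, 142.00453186035156), (15.33693790435791, 36.189796447753906), 19.653823852539062)
handle~ [0.4312 0.1867 0.06  ]
[412 141  12   6  51] [417.4314 143.549 ] [0.6035 0.1835]
[379 145  12   6  53] [384.6038 147.7736] [0.571  0.1792]
[255 217  20  22 164] [265.5183 228.6341] [0.4479 0.0921]
40 363 421 [0.5456 0.2777] [0.5989 0.2779]
60 365 422 [0.5481 0.2607] [0.6013 0.2609]
80 367 423 [0.5507 0.2431] [0.6038 0.2433]
100 368 424 [0.5524 0.2249] [0.6063 0.2251]
120 370 425 [0.5552 0.2062] [0.609  0.2064]
140 376 419 [0.562  0.1868] [0.6048 0.187 ]
160 377 426 [0.564  0.1668] [0.6136 0.167 ]
180 379 427 [0.5671 0.1461] [0.6165 0.1463]
200 381 428 [0.5703 0.1246] [0.6195 0.1248]
((247.5, 139.5), 20.11228370666504) [0.4346 0.1871 0.036 ]
[0.5086 0.2251 0.375 ]
```

```bash
python3 -m crank '[[0.018,-0.037,0.04,0,0,0,1],[0.017,-0.037,0.03,0,0,0,1],[0,0,0.02,0,0,0.105,1],[0,0,0,0,0,0.105,1],[0,0,0,0,0,0,1]]'
python3 - <<'E'
from h import *
w=cam("wrist");cv2.imwrite("pics/w2.png",w["pixels"][:,:,::-1])
np.savez("w2.npz",**w)
for z in (.036,.058,.08): print(proj(w,[.4347,.1868,z]))
E
```

```text
clock: 1.55
position: [0.4368, 0.1843, 0.1412]
eef_rot: [0.777, 0.629, -0.0, 0.0]
force: [0.5, 0.6, -0.4]
width: 0.0855
grasp_force: 0.0
[318.39280641 197.51900831]
[318.02328951 206.21577946]
[317.58192401 216.60354459]
```

View pics/w2.png

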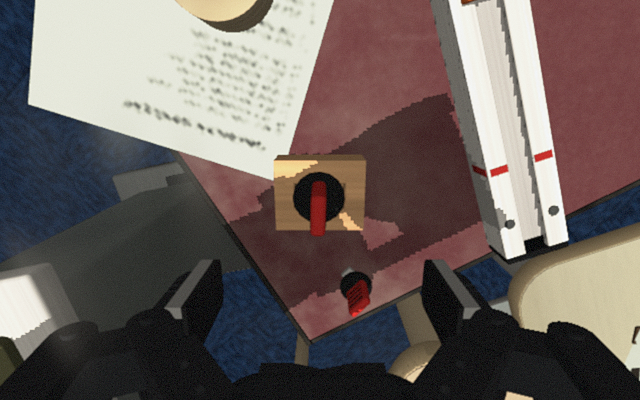

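The block and handle line up with the gripper. The collar centre is at (319,197), within a pixel of the prediction. The look-alike, at (355,290), is clear of the fingers' path. Now I'll descend and grip.

```bash
python3 -m crank '[[0.002,-0.0026,0.04,0,0,0,1],[0,0,0.035,0,0,0,1],[0,0,0.023,0,0,0,1],[0,0,0,0,0,0,1],[0,0,0,0,0,0,1]]'; python3 -m crank '[[0,0,0,0,0,0,0],[0,0,0,0,0,0,0],[0,0,0,0,0,0,0],[0,0,0,0,0,0,0],[0,0,0,0,0,0,0]]'
```

```text
clock: 2.22
position: [0.4352, 0.1876, 0.0446]
eef_rot: [0.777, 0.629, 0.001, 0.0]
force: [-0.5, -0.2, -0.1]
width: 0.0855
grasp_force: 0.0
clock: 2.85
position: [0.434, 0.1876, 0.0436]
eef_rot: [0.777, 0.629, 0.0, 0.0]
force: [-0.3, -0.0, 1.5]
width: 0.0093
grasp_force: 58.6
```

```bash
python3 -m crank '[[0,0,-0.025,0,0,0,0],[0,0,-0.025,0,0,0,0],[0.0085,0.05,0,0,0,0,0],[0.0085,0.05,0,0,0,0,0],[0.0085,0.05,0,0,0,0,0]]';python3 -m crank '[[0,0,0,0,0,0.1745,0],[0,0,0,0,0,0.1745,0],[0,0,0,0,0,0.1745,0],[0,0,0,0,0,0.1745,0],[0,0,0,0,0,0.1745,0]]';python3 -m crank '[[0,0,0,0,0,0.1745,0],[0,0,0,0,0,0.1745,0],[0,0,0,0,0,0,0]]'
python3 - <<'E'
from h import *
np.set_printoptions(precision=4,suppress=True)
w=cam("wrist");cv2.imwrite("pics/w3.png",w["pixels"][:,:,::-1])
np.savez("w3.npz",**w)
for f in ("w2.npz","w3.npz"):
    v=dict(np.load(f)); n,l,st,ce=cv2.connectedComponentsWithStats(red(v))
    for i in range(1,n):
        if st[i,4]>15: print(f,st[i],ce[i],onz(v,ce[i],.034)[:2])
E
```

```text
clock: 3.48
position: [0.587, 0.181, 0.0928]
eef_rot: [0.777, 0.629, -0.0, -0.0]
force: [0.8, 0.2, -0.4]
width: 0.0092
grasp_force: 59.8
clock: 4.1
position: [0.5853, 0.181, 0.0924]
eef_rot: [0.971, 0.239, -0.001, -0.0]
force: [0.2, 0.0, -2.0]
width: 0.0094
grasp_force: 59.8
clock: 4.47
position: [0.5854, 0.181, 0.0926]
eef_rot: [0.998, 0.071, -0.001, 0.0]
force: [-0.4, -0.4, -1.5]
width: 0.0092
grasp_force: 59.8
w2.npz [535 150  17  11 103] [543.0485 155.2913] [0.6042 0.1834]
w2.npz [491 165  17  11  98] [498.7653 170.1837] [0.5714 0.1789]
w2.npz [310 182  16  54 700] [317.7957 210.13  ] [0.4319 0.1764]
w2.npz [349 281  21  36 255] [360.2941 302.0039] [0.4498 0.0889]
w3.npz [319 184   8  19 151] [322.5232 193.0464] [0.6033 0.1837]
w3.npz [ 310  235   25  108 2447] [322.0486 290.5084] [0.5356 0.1744]
```

View pics/w3.png

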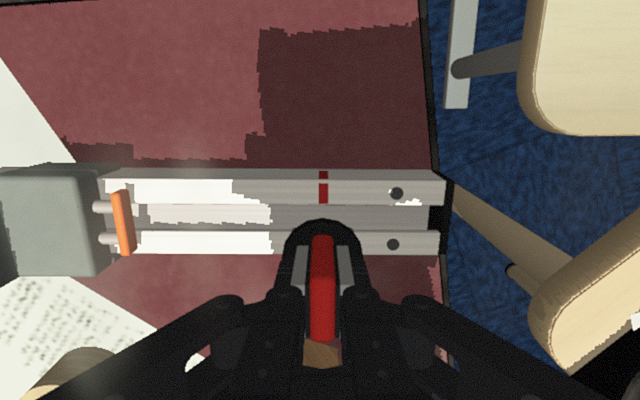

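The held stop is at (322,290) and hides the near mark. The far mark is at (323,185). The rail lies level in the image, with the slot at about rows 204 to 231. I'll measure its centre line.

Run:
```python
from h import *
np.set_printoptions(precision=4,suppress=True,linewidth=200)
w=dict(np.load("w3.npz"));g=cv2.cvtColor(w["pixels"],cv2.COLOR_RGB2GRAY)
for c in (160,200,255,270,380,420): print(c,g[164:262:1,c].tolist())
```

```text
160 [66, 60, 67, 82, 106, 113, 107, 111, 112, 110, 110, 110, 109, 103, 160, 234, 249, 250, 248, 247, 247, 247, 248, 248, 248, 248, 249, 249, 248, 248, 248, 247, 248, 248, 248, 248, 249, 248, 246, 232, 223, 223, 228, 227, 228, 224, 224, 225, 226, 229, 227, 226, 227, 227, 227, 228, 228, 215, 169, 124, 130, 131, 130, 133, 117, 104, 143, 218, 246, 249, 247, 244, 244, 247, 248, 248, 248, 249, 248, 248, 248, 248, 248, 249, 248, 248, 248, 249, 250, 217, 106, 96, 98, 105, 98, 102, 101, 99]
200 [86, 90, 86, 95, 113, 125, 121, 126, 126, 125, 121, 130, 123, 121, 133, 208, 248, 247, 245, 246, 245, 245, 244, 245, 246, 247, 247, 246, 246, 245, 246, 246, 245, 246, 246, 247, 247, 248, 246, 236, 220, 221, 226, 227, 225, 223, 222, 224, 227, 228, 225, 224, 224, 226, 226, 229, 228, 204, 148, 145, 145, 144, 146, 145, 138, 122, 137, 194, 243, 249, 247, 245, 243, 246, 247, 247, 247, 247, 248, 246, 247, 246, 247, 247, 247, 247, 246, 248, 249, 231, 130, 113, 112, 111, 113, 112, 110, 111]
255 [54, 54, 46, 50, 75, 108, 110, 109, 105, 108, 104, 106, 106, 111, 104, 126, 152, 157, 158, 157, 154, 153, 150, 152, 15
[... 1111 characters left out ...]
 123, 127, 129, 131, 126, 127, 125, 125, 127, 129, 133, 127, 121, 111, 106, 131, 156, 149, 155, 159, 158, 159, 160, 155, 156, 161, 157, 153, 153, 154, 154, 157, 158, 156, 154, 152, 154, 129, 67, 51, 51, 55, 51, 55, 49]
420 [49, 49, 56, 52, 51, 79, 106, 103, 110, 105, 109, 109, 111, 110, 109, 106, 127, 150, 156, 161, 156, 157, 153, 153, 152, 160, 160, 154, 159, 153, 151, 153, 156, 156, 149, 152, 151, 155, 224, 255, 254, 195, 120, 118, 125, 125, 125, 127, 121, 122, 128, 126, 124, 127, 125, 125, 125, 129, 126, 121, 124, 128, 128, 131, 129, 121, 106, 105, 126, 149, 146, 148, 151, 152, 152, 157, 157, 156, 157, 156, 155, 151, 150, 154, 156, 159, 155, 158, 154, 155, 138, 84, 57, 58, 55, 60, 58, 48]
```

Run:
```python
from h import *
np.set_printoptions(precision=4,suppress=True,linewidth=200)
w=dict(np.load("w3.npz")); o=get_obs()
A=[(onz(w,(160,178.2),.034)+onz(w,(160,253.6),.034))/2,(onz(w,(420,180.2),.034)+onz(w,(420,254.3),.034))/2]
print(A,np.linalg.norm(onz(w,(160,178.2),.034)-onz(w,(160,253.6),.034)))
d=(A[0]-A[1])[:2];d/=np.linalg.norm(d);print("rail ang",np.degrees(np.arctan2(d[1],d[0])))
for mk in ((322.5,185.5),):
  M=onz(w,mk,.034)[:2]; print("mark",M)
  s=(M-A[0][:2])@d; E=A[0][:2]+s*d; print("entry",E)
T=Ro.from_quat(o["eef_rot"]).as_matrix(); print(o["position"],np.degrees(np.arctan2(T[1,:2],T[0,:2])))
dl=np.array([*(E-o["position"][:2]),0]);print("delta tool",T.T@dl)
D=d@(onz(w,(122,222),.045)[:2]-E);print("buffer face from entry",D)
# stop handle in wrist picture, side-to-side check
hp=onz(w,(322,240),.128-.015+.0);print(hp)
```

```text
[array([0.5732, 0.2831, 0.034 ]), array([0.5955, 0.1204, 0.034 ])] 0.0508983410458408
rail ang 97.81146272923012
mark [0.608  0.1844]
entry [0.5871 0.1816]
[0.5855 0.1811 0.0927] [  8.1528 -81.8472]
delta tool [ 0.0017 -0.0002 -0.    ]
buffer face from entry 0.12015955836563216
[0.606  0.1844 0.113 ]
```

Run:
```python
from h import *
np.set_printoptions(precision=4,suppress=True,linewidth=200)
w=dict(np.load("w3.npz")); o=get_obs();T=Ro.from_quat(o["eef_rot"]).as_matrix()
g=cv2.cvtColor(w["pixels"],cv2.COLOR_RGB2GRAY);print(g[212:242,322].tolist(), g[240,280:365].tolist())
for z in (.0793,.0873): print(T.T@(onz(w,(322,219),z)-o["position"]))
```

```text
[130, 128, 131, 132, 131, 108, 44, 11, 15, 16, 26, 31, 20, 30, 14, 14, 30, 11, 13, 12, 20, 15, 30, 42, 47, 51, 47, 48, 52, 47] [157, 163, 158, 162, 152, 119, 43, 11, 14, 8, 16, 17, 8, 21, 18, 18, 21, 14, 14, 17, 27, 12, 14, 23, 23, 27, 1, 9, 11, 28, 18, 31, 40, 41, 47, 42, 45, 46, 52, 39, 46, 47, 52, 49, 45, 52, 49, 45, 46, 40, 47, 50, 34, 25, 21, 27, 20, 32, 15, 23, 11, 21, 21, 10, 21, 22, 2, 27, 21, 22, 11, 20, 20, 22, 22, 10, 22, 15, 56, 112, 149, 161, 155, 154, 158]
[ 0.0174 -0.0004  0.0134]
[ 0.0203 -0.0004  0.0054]
```

```bash
python3 -m crank '[[0.003,0,0.01,0,0,0,0],[0,0,0.0125,0,0,0,0],[0,0,0,0,0,0,0]]';python3 -m crank '[[0,0,0.002,0,0,0,0],[0,0,0.002,0,0,0,0],[0,0,0.002,0,0,0,0]]'
```

```text
clock: 4.9
position: [0.5873, 0.1812, 0.0684]
eef_rot: [0.998, 0.07, -0.002, 0.0]
force: [0.3, 0.5, -1.4]
width: 0.009
grasp_force: 59.8
clock: 5.28
position: [0.5891, 0.1816, 0.0651]
eef_rot: [0.998, 0.07, 0.0, -0.0]
force: [0.5, 0.2, -1.7]
width: 0.0095
grasp_force: 59.8
```

```bash
python3 -m crank '[[0,0,0.002,0,0,0,0],[0,0,0.002,0,0,0,0],[0,0,0,0,0,0,0]]';python3 -m crank '[[0,0,0.002,0,0,0,0],[0,0,0.002,0,0,0,0],[0,0,0,0,0,0,0]]'
```

```text
clock: 5.65
position: [0.5887, 0.1815, 0.0606]
eef_rot: [0.998, 0.07, -0.0, 0.0]
force: [-0.6, 0.4, -1.3]
width: 0.0096
grasp_force: 59.8
clock: 6.02
position: [0.5886, 0.1815, 0.0565]
eef_rot: [0.998, 0.07, -0.0, 0.0]
force: [-1.0, 0.4, -1.2]
width: 0.0091
grasp_force: 59.8
```

Head is in the slot. Press on until the collar is home (TCP about 0.0476).

```bash
python3 -m crank '[[0,0,0.002,0,0,0,0],[0,0,0.002,0,0,0,0],[0,0,0.002,0,0,0,0],[0,0,0,0,0,0,0]]';python3 -m crank '[[0,0,0.0015,0,0,0,0],[0,0,0.001,0,0,0,0],[0,0,0,0,0,0,0]]'
```

```text
clock: 6.52
position: [0.5891, 0.1816, 0.0512]
eef_rot: [0.998, 0.07, 0.0, -0.0]
force: [-1.1, 0.6, 2.3]
width: 0.0096
grasp_force: 60.3
clock: 6.9
position: [0.5891, 0.1816, 0.0486]
eef_rot: [0.998, 0.07, 0.0, -0.0]
force: [0.4, -0.1, 3.6]
width: 0.0094
grasp_force: 60.5
```

```bash
python3 -m crank '[[0,0,0.001,0,0,0,0],[0,0,0,0,0,0,0]]';python3 -m crank '[[0,0,0.0007,0,0,0,0],[0,0,0,0,0,0,0]]'
```

```text
clock: 7.15
position: [0.5891, 0.1816, 0.0476]
eef_rot: [0.998, 0.07, 0.0, -0.0]
force: [-0.5, -1.0, 5.2]
width: 0.0092
grasp_force: 60.9
clock: 7.4
position: [0.5891, 0.1816, 0.0475]
eef_rot: [0.998, 0.07, 0.0, 0.0]
force: [-2.5, -0.1, 8.4]
width: 0.0089
grasp_force: 61.3
```

```bash
python3 -m crank '[[0.0008,0,-0.0002,0,0,0,0],[0,0,0,0,0,0,0]]';python3 -m crank '[[0.0008,0,0,0,0,0,0],[0,0,0,0,0,0,0]]'; python3 -m crank '[[-0.0016,0,0,0,0,0,0],[0,0,0,0,0,0,0]]'; python3 -m crank '[[-0.001,0,0,0,0,0,0],[0,0,0,0,0,0,0]]'; python3 -m crank '[[-0.0008,0,0,0,0,0,0],[0,0,0,0,0,0,0]]'
```

```text
clock: 7.65
position: [0.5893, 0.1817, 0.0476]
eef_rot: [0.998, 0.07, -0.001, 0.0]
force: [-4.2, -1.0, 9.0]
width: 0.0095
grasp_force: 61.3
clock: 7.9
position: [0.5899, 0.1818, 0.0476]
eef_rot: [0.998, 0.07, -0.001, 0.0]
force: [-4.5, -0.7, 8.6]
width: 0.0093
grasp_force: 61.4
clock: 8.15
position: [0.5897, 0.1817, 0.0476]
eef_rot: [0.998, 0.07, 0.001, -0.0]
force: [-0.3, 0.3, 5.1]
width: 0.0091
grasp_force: 60.9
clock: 8.4
position: [0.5892, 0.1817, 0.0477]
eef_rot: [0.998, 0.07, 0.002, -0.0]
force: [3.1, 0.2, 5.3]
width: 0.0094
grasp_force: 60.8
clock: 8.65
position: [0.5881, 0.1815, 0.0476]
eef_rot: [0.998, 0.07, 0.001, -0.0]
force: [4.3, 0.5, 4.6]
width: 0.0093
grasp_force: 60.8
```

```bash
python3 -m crank '[[-0.0008,0,0,0,0,0,0],[0,0,0,0,0,0,0]]';python3 -m crank '[[-0.0008,0,0,0,0,0,0],[0,0,0,0,0,0,0]]'
```

```text
clock: 8.9
position: [0.5874, 0.1814, 0.0477]
eef_rot: [0.998, 0.07, 0.001, -0.0]
force: [3.3, 0.1, 6.1]
width: 0.0096
grasp_force: 60.8
clock: 9.15
position: [0.5866, 0.1813, 0.0476]
eef_rot: [0.998, 0.07, 0.001, -0.0]
force: [2.9, 0.6, 5.4]
width: 0.0089
grasp_force: 60.8
```

```bash
python3 -m crank '[[-0.0008,0,0,0,0,0,0],[0,0,0,0,0,0,0]]';python3 - <<'E'
from h import *
o=get_obs();print(o["position"],o["force"],o["moment"])
for n in ("side","scene"):
    c=cam(n); p=proj(c,[*o["position"][:2],.06]).astype(int); print(p)
    x=c["pixels"][p[1]-45:p[1]+45,p[0]-60:p[0]+60,::-1]; cv2.imwrite(f"pics/{n}1.png",cv2.resize(x,None,fx=5,fy=5,interpolation=cv2.INTER_CUBIC))
E
python3 -c "
import cv2,numpy as np
a=cv2.imread('pics/side1.png');b=cv2.imread('pics/scene1.png')
cv2.imwrite('pics/c2.png',cv2.resize(np.hstack([a,b]),(800,300)))"
```

```text
clock: 9.4
position: [0.5858, 0.1812, 0.0477]
eef_rot: [0.998, 0.07, 0.001, -0.0]
force: [3.3, 0.5, 5.7]
width: 0.0095
grasp_force: 60.8
[0.58578659 0.18119982 0.04768301] [3.34346999 0.53755052 5.73292771] [ 0.0512725  -0.58545974 -0.05227484]
[366 222]
[333 179]
```

View pics/c2.png

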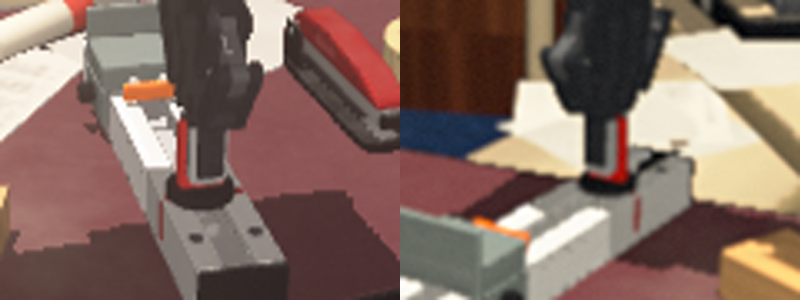

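The collar sits home on the rail between the marks in both views, at crop (200,185) and (605,190). I'll keep feeling for the slot wall.

```bash
python3 -m crank '[[-0.0008,0,0,0,0,0,0],[0,0,0,0,0,0,0]]';python3 -m crank '[[-0.0008,0,0,0,0,0,0],[0,0,0,0,0,0,0]]'
```

```text
clock: 9.75
position: [0.5852, 0.1811, 0.0477]
eef_rot: [0.998, 0.07, 0.002, -0.0]
force: [4.8, 0.4, 4.5]
width: 0.0092
grasp_force: 60.8
clock: 10.0
position: [0.5851, 0.1811, 0.0477]
eef_rot: [0.998, 0.07, 0.003, -0.0]
force: [7.8, 1.2, 2.4]
width: 0.0091
grasp_force: 60.7
```

Wall at 0.5852. Now the other side.

```bash
python3 -m crank '[[0.0015,0,0,0,0,0,0],[0.0015,0,0,0,0,0,0],[0.0015,0,0,0,0,0,0],[0,0,0,0,0,0,0]]';python3 -m crank '[[0.001,0,0,0,0,0,0],[0,0,0,0,0,0,0]]';python3 -m crank '[[0.0008,0,0,0,0,0,0],[0,0,0,0,0,0,0]]'
```

```text
clock: 10.5
position: [0.5858, 0.1812, 0.0476]
eef_rot: [0.998, 0.07, -0.003, 0.0]
force: [-6.2, -1.6, 14.0]
width: 0.0094
grasp_force: 62.3
clock: 10.75
position: [0.586, 0.1812, 0.0476]
eef_rot: [0.998, 0.07, -0.004, 0.0]
force: [-8.5, -0.9, 16.5]
width: 0.0096
grasp_force: 62.5
clock: 11.0
position: [0.5867, 0.1814, 0.0476]
eef_rot: [0.998, 0.07, -0.004, 0.0]
force: [-8.6, -1.5, 16.5]
width: 0.0096
grasp_force: 62.6
```

```bash
python3 -m crank '[[0,0,-0.0015,0,0,0,0],[0,0,0,0,0,0,0]]';python3 -m crank '[[0.001,0,0,0,0,0,0],[0,0,0,0,0,0,0]]';python3 -m crank '[[0.001,0,0,0,0,0,0],[0,0,0,0,0,0,0]]'
```

```text
clock: 11.25
position: [0.5867, 0.1814, 0.0477]
eef_rot: [0.998, 0.07, -0.003, 0.0]
force: [-4.6, -0.6, 9.0]
width: 0.0095
grasp_force: 61.4
clock: 11.5
position: [0.5874, 0.1815, 0.0477]
eef_rot: [0.998, 0.07, -0.004, 0.0]
force: [-5.2, -1.4, 9.6]
width: 0.0094
grasp_force: 61.5
clock: 11.75
position: [0.5884, 0.1816, 0.0477]
eef_rot: [0.998, 0.07, -0.004, 0.0]
force: [-5.8, -0.4, 9.3]
width: 0.0092
grasp_force: 61.6
```

```bash
python3 -m crank '[[0.001,0,0,0,0,0,0],[0,0,0,0,0,0,0]]';python3 -m crank '[[0.001,0,0,0,0,0,0],[0,0,0,0,0,0,0]]';python3 -m crank '[[0.001,0,0,0,0,0,0],[0,0,0,0,0,0,0]]'
```

```text
clock: 12.0
position: [0.5894, 0.1817, 0.0477]
eef_rot: [0.998, 0.07, -0.004, 0.0]
force: [-5.8, -0.6, 10.1]
width: 0.0092
grasp_force: 61.6
clock: 12.25
position: [0.5904, 0.1819, 0.0477]
eef_rot: [0.998, 0.07, -0.004, 0.0]
force: [-4.9, -0.7, 10.6]
width: 0.0091
grasp_force: 61.6
clock: 12.5
position: [0.5908, 0.1819, 0.0477]
eef_rot: [0.998, 0.07, -0.005, 0.0]
force: [-6.9, -1.2, 11.7]
width: 0.0089
grasp_force: 61.7
```

The 5 mm of play is the neck in the slot, since the head is already below the lips. The centre is at x ≈ 0.5878.

```bash
python3 -m crank '[[-0.0025,0,0,0,0,0,0],[-0.0025,0,0,0,0,0,0],[0,0,0,0,0,0,0]]'
```

```text
clock: 12.88
position: [0.5887, 0.1816, 0.048]
eef_rot: [0.998, 0.07, -0.001, 0.0]
force: [1.5, 0.7, 3.9]
width: 0.009
grasp_force: 60.7
```

```bash
python3 -m crank '[[-0.001,0,0.0006,0,0,0,0],[0,0,0,0,0,0,0]]'; python3 -m crank '[[0,0,0,0,0,-0.1745,0],[0,0,0,0,0,-0.1745,0],[0,0,0,0,0,0,0]]'
```

```text
clock: 13.12
position: [0.5885, 0.1815, 0.0477]
eef_rot: [0.998, 0.07, 0.0, -0.0]
force: [2.3, 0.2, 3.7]
width: 0.0093
grasp_force: 60.7
clock: 13.5
position: [0.5878, 0.1813, 0.0476]
eef_rot: [0.97, 0.242, -0.001, 0.0]
force: [0.1, -0.3, 5.2]
width: 0.0091
grasp_force: 60.8
```

```bash
python3 -m crank '[[0,0,0,0,0,-0.1745,0],[0,0,0,0,0,-0.1745,0],[0,0,0,0,0,0,0]]'; python3 -m crank '[[0,0,0,0,0,-0.1745,0],[0,0,0,0,0,-0.1745,0],[0,0,0,0,0,0,0]]'
```

```text
clock: 13.88
position: [0.5878, 0.1813, 0.0476]
eef_rot: [0.913, 0.407, -0.001, -0.0]
force: [0.6, 0.5, 4.6]
width: 0.0092
grasp_force: 60.8
clock: 14.25
position: [0.5878, 0.1812, 0.0476]
eef_rot: [0.829, 0.559, -0.001, -0.0]
force: [1.0, -0.3, 5.0]
width: 0.0089
grasp_force: 60.8
```

```bash
python3 -m crank '[[0,0,0,0,0,-0.1745,0],[0,0,0,0,0,-0.1745,0],[0,0,0,0,0,-0.1745,0],[0,0,0,0,0,0,0],[0,0,0,0,0,0,0]]'
```

```text
clock: 14.88
position: [0.5878, 0.1812, 0.0476]
eef_rot: [0.656, 0.755, -0.001, -0.0]
force: [0.2, 0.2, 5.0]
width: 0.0094
grasp_force: 60.8
```

```bash
python3 -m crank '[[0,0,-0.0025,0,0,0,0],[0,0,-0.002,0,0,0,0],[0,0,0,0,0,0,0]]'; python3 -m crank '[[0,0,-0.001,0,0,0,0],[0,0,0,0,0,0,0]]'
```

```text
clock: 15.25
position: [0.5878, 0.1813, 0.0518]
eef_rot: [0.656, 0.755, -0.001, -0.0]
force: [0.3, -0.5, 2.4]
width: 0.0093
grasp_force: 60.3
clock: 15.5
position: [0.5878, 0.1812, 0.0526]
eef_rot: [0.656, 0.754, -0.001, -0.0]
force: [0.1, -1.7, 0.2]
width: 0.0092
grasp_force: 60.2
```

The head is caught under the lips. Now slide it along the rail.

```bash
python3 -m crank '[[0.006,0,0,0,0,0,0],[0.008,0,0,0,0,0,0],[0.008,0,0,0,0,0,0]]';python3 -m crank '[[0.008,0,0,0,0,0,0],[0.008,0,0,0,0,0,0],[0.008,0,0,0,0,0,0],[0.008,0,0,0,0,0,0]]';python3 -m crank '[[0.008,0,0,0,0,0,0],[0.008,0,0,0,0,0,0],[0.008,0,0,0,0,0,0]]'
python3 - <<'E'
from h import *
w=cam("wrist");np.savez("w4.npz",**w);cv2.imwrite("pics/w4.png",w["pixels"][:,:,::-1])
E
```

```text
clock: 15.88
position: [0.5848, 0.2035, 0.0526]
eef_rot: [0.656, 0.755, -0.001, -0.0]
force: [0.9, -2.9, -1.3]
width: 0.0092
grasp_force: 59.8
clock: 16.38
position: [0.5804, 0.2352, 0.0527]
eef_rot: [0.656, 0.755, -0.001, -0.0]
force: [0.4, -4.8, -4.8]
width: 0.0089
grasp_force: 59.4
clock: 16.75
position: [0.5771, 0.2589, 0.0527]
eef_rot: [0.656, 0.755, -0.001, -0.0]
force: [0.2, -4.8, -5.4]
width: 0.0089
grasp_force: 59.3
```

View pics/w4.png

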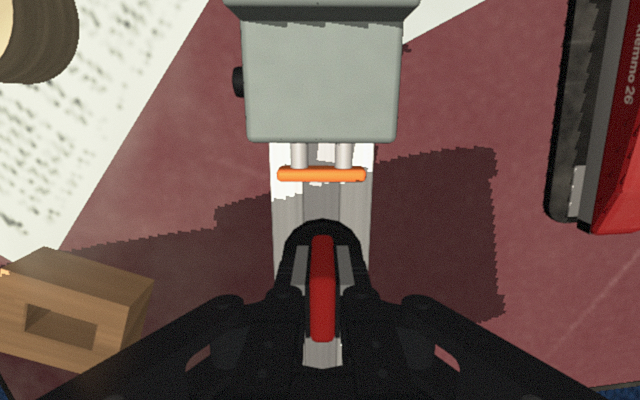

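The stop, with its collar's front at (322,219), faces the orange plate at (321,175), and the gripper is clear of the support.

```bash
python3 - <<'E'
from h import *
w=dict(np.load("w4.npz"))
for z in (.039,.045): print(np.linalg.norm(onz(w,(321,181),z)-onz(w,(321,218),.041)))
E
python3 -m crank '[[0.005,0,0.0005,0,0,0,0],[0.005,0,0,0,0,0,0]]';python3 -m crank '[[0.003,0,0,0,0,0,0],[0.003,0,0,0,0,0,0]]';python3 -m crank '[[0.002,0,0,0,0,0,0],[0.002,0,0,0,0,0,0]]'
```

```text
0.018034608349490746
0.019749257064231595
clock: 17.05
position: [0.5761, 0.2688, 0.0526]
eef_rot: [0.656, 0.754, -0.0, 0.0]
force: [1.1, -4.9, -5.1]
width: 0.0094
grasp_force: 59.3
clock: 17.3
position: [0.5752, 0.2746, 0.0526]
eef_rot: [0.656, 0.754, -0.0, -0.0]
force: [1.3, -4.6, -5.0]
width: 0.0094
grasp_force: 59.3
clock: 17.55
position: [0.5747, 0.2783, 0.0526]
eef_rot: [0.656, 0.755, -0.0, 0.0]
force: [0.7, -8.7, -4.1]
width: 0.0092
grasp_force: 59.3
```

Contact with the buffer at y ≈ 0.278. Push about 8.5 mm in small steps.

```bash
python3 -m crank '[[0.0015,0,0.0004,0,0,0,0],[0.0015,0,0,0,0,0,0]]';python3 -m crank '[[0.0015,0,0,0,0,0,0],[0.0015,0,0,0,0,0,0]]';python3 -m crank '[[0.0015,0,0,0,0,0,0],[0.0015,0,0,0,0,0,0],[0,0,0,0,0,0,0]]'
```

```text
clock: 17.8
position: [0.5746, 0.2799, 0.0526]
eef_rot: [0.656, 0.755, -0.001, 0.001]
force: [0.9, -11.2, -2.1]
width: 0.0094
grasp_force: 59.8
clock: 18.05
position: [0.5742, 0.2827, 0.0526]
eef_rot: [0.656, 0.755, -0.001, 0.001]
force: [-0.1, -11.4, -3.5]
width: 0.0091
grasp_force: 59.8
clock: 18.42
position: [0.5738, 0.2858, 0.0526]
eef_rot: [0.656, 0.755, -0.001, 0.001]
force: [-0.0, -11.7, -1.9]
width: 0.0092
grasp_force: 59.8
```

```bash
python3 -m crank '[[0.001,0,0,0,0,0,0],[0.0006,0,0,0,0,0,0],[0,0,0,0,0,0,0]]'
python3 - <<'E'
from h import *
w=cam("wrist");np.savez("w5.npz",**w);cv2.imwrite("pics/w5.png",w["pixels"][100:300,200:450,::-1])
v=dict(np.load("w4.npz"))
for c,z in ((v,.049),(w,.049)):
    h=cv2.cvtColor(c["pixels"],cv2.COLOR_RGB2HSV);m=((h[...,0]>7)&(h[...,0]<20)&(h[...,1]>190)&(h[...,2]>150)).astype(np.uint8)
    m[:,:250]=0;m[:,400:]=0;m[235:]=0
    ys,xs=np.where(m);print(ys.min(),ys.max(),onz(c,(321,ys.mean()),z))
E
```

```text
clock: 18.8
position: [0.5736, 0.2873, 0.0526]
eef_rot: [0.656, 0.755, -0.001, 0.001]
force: [0.7, -10.8, -2.2]
width: 0.0094
grasp_force: 59.8
168 180 [0.57128397 0.30071486 0.049     ]
212 221 [0.57060845 0.30914167 0.049     ]
```

View pics/w5.png

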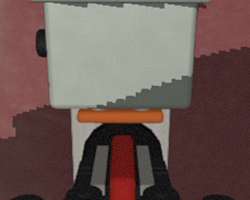

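The orange plate at (120,116) in the crop is pushed about 8.5 mm, nearly to the support. I'll relax the push, open and rise.

```bash
python3 -m crank '[[-0.0015,0,0,0,0,0,0],[-0.001,0,0,0,0,0,0],[0,0,0,0,0,0,0]]'; python3 -m crank '[[0,0,0,0,0,0,0.4],[0,0,0,0,0,0,0.4],[0,0,0,0,0,0,0.6],[0,0,0,0,0,0,0.6]]'; python3 -m crank '[[0,0,-0.02,0,0,0,0.6],[0,0,-0.03,0,0,0,0.6],[0,0,-0.03,0,0,0,0.6],[0,0,-0.03,0,0,0,0.6],[0,0,0,0,0,0,0.6]]'
python3 - <<'E'
from h import *
np.set_printoptions(precision=4,suppress=True)
w=cam("wrist");s=cam("side");x=s["pixels"][150:280,270:450,::-1]
cv2.imwrite("pics/f.png",np.hstack([cv2.resize(w["pixels"][...,::-1],(480,300)),cv2.resize(x,(320,300),interpolation=cv2.INTER_CUBIC)]))
print(get_obs()["force"])
E
```

```text
clock: 19.23
position: [0.5736, 0.287, 0.0526]
eef_rot: [0.656, 0.754, 0.0, -0.0]
force: [-1.4, -2.8, -2.6]
width: 0.0091
grasp_force: 59.5
clock: 19.73
position: [0.5739, 0.2869, 0.0527]
eef_rot: [0.656, 0.755, 0.0, 0.0]
force: [0.7, -0.0, 0.4]
width: 0.0513
grasp_force: 0.0
clock: 20.35
position: [0.576, 0.2875, 0.1676]
eef_rot: [0.656, 0.754, 0.004, 0.002]
force: [0.2, -0.5, 0.2]
width: 0.0512
grasp_force: 0.0
[-0.8352  0.0196 -0.5834]
```

View pics/f.png

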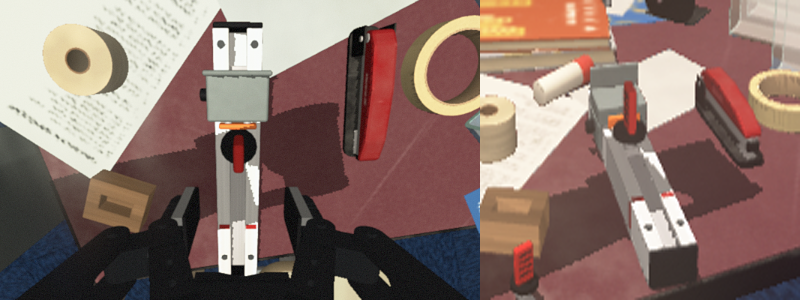

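The stop stands upright against the pushed-in buffer, with its collar at (237,148) and the handle across the rail. The bystanders are unmoved and the gripper is clear.

```bash
python3 -c "
from bench import *
print(sign_off())"
```

```text
the job is handed in; nothing more can be done
None
```

The red-handled stop is caught under the lips, the orange buffer is pushed in about 8.5 mm, the gripper has let go, and the job was handed in at about 20 s with no verdict shown.

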